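Clamp a wood offcut in the cam jig

ROBOT

A 7-joint arm with a two-finger parallel gripper is mounted at the origin on a cart in front of the work surface, level with it; the furniture and walls round the work are solid. World frame = base frame: x ahead of the robot, y to its left, z up, the work surface at z = 0. Lengths are in m, angles in rad, forces in N, time in s.
With the tool pointing down it reaches from about 0.35 to 0.9 m from the base axis. Payload 8.1 kg.
Tool frame: the origin (TCP) lies between the finger pads; the fingertips stand 8 mm ahead of it and the grasp point (between the pads) lies 11 mm behind it; z points along the fingers, y is the direction in which the jaws open and shut (so a half turn about z gives the same grasp; the last joint's range is limited). The gripper opens to 85 mm and grips with 20 to 120 N. Pads are 22 mm wide; open, the fingers measure 114 mm over their backs; the gripper's body (76 mm by 85 mm) begins 54 mm behind the grasp point. The pads swing forward as they close: fully open they stand 13 mm farther back than shut.
Start: joints at [-1.419, 0.434, 0.025, 1.573, -0.012, 1.134, -0.075], TCP at [0.158, 0.605, 0.239] pointing down, gripper open.
Joint ranges: [-2.62, 2.62], [-0.44, 2.09], [-1.27, 1.32], [0.08, 2.57], [-1.32, 4.46], [0.12, 2], [-2.74, 2.74]. Speed limits (rad/s): [2.22, 2.22, 3.01, 3.01, 3.14, 3.14, 3.14].

INTERFACE

Orientations are given as a unit quaternion [w, x, y, z].
In Python, from bench import bot gives the robot as it stands.
- The arm moves only by the tool play_rows, never from a script. Its arguments are lists of equal length, an entry for each row: "translation": the shift along the tool's x, y, z in mm, a list of three; "rot": the turn, a rotation vector about the tool's x, y, z in rad, a list of three; "grip": the closure, from 0 (fully open) to 1 (shut). In form: {"translation": [[x, y, z], ...], "rot": [[wx, wy, wz], ...], "grip": [grip, ...]}. A call has 1 to 8 rows; each row is the pose to reach, as a shift and turn from the pose measured when the call began, along the tool's axes at that moment; what a row does not reach only later rows make up. A row lasts 1/12 s, in which the tool goes at most 41.7 mm and 7.16 degrees, less where a joint would pass 70% of its speed; a pose out of reach is approached as far as the arm can. A call with a gripper value outside its range is refused whole. The fingers move at their own pace and stop on an object; the grip force is fixed at half the most. Time passes only in rows, so rows that repeat a pose let the fingers close. It gives the time, the measured TCP pose, the force and the opening at its end, in the units of the state.
- bot.get_state(): the state, without advancing time (a new reading comes with each control period).
- bot.read_camera(name): name is "side" or "top" or "wrist"; returns the picture (384x512x3 uint8, red, green, blue); there is no depth.
- bot.camera_params(name): a dict with "fx", "fy", "cx", "cy" (pixels), "k1" (the pictures are not rectified: a ray, as slopes to the right and down, at radius r is drawn at 1 + k1 r^2 times it, then the intrinsics apply), "R" (3x3) and "t" (3): a world point X has camera coordinates R X + t. Camera axes: x right, y down, z forward; pixel columns grow to the right and rows downward; lengths in m; the calibration is good to about 2 mm. A picture is of the moment at which its call begins: read the wrist's pose just before it. camera_params takes no time and is no camera call; for the wrist camera it gives the pose at the moment of the call.
- bot.sign_off(): hands the job in, once; it reports no verdict.
The state is a dict: "time": time; "qpos": joint angles; "dq": joint speeds; "tau": joint torques, N m; "tool_pos": TCP position; "ee_rot": TCP orientation; "force": force on the tool from outside, world axes, zero at the start; "torque": the same for the moment, N m; "opening": finger opening in m.
Only numpy, scipy, OpenCV 4.12 (cv2) and the standard library are available. Lean on these libraries where they do the work, as an engineer would, in place of code of your own. Each camera call takes 0.05 s, during which the arm holds its last target.

TASK

Get the wood offcut ready for drilling, without picking anything up: with a fingertip, push the offcut along the jig until its end meets the end stop, then push the clamp lever round with the finger as far as it goes, to its stop pin, so that the cam holds the offcut against the long fence. Do not lift the offcut, and leave the masking tape, screwdriver and pencil beside the jig where they are.

Things in the scene. Friction and masses are not known exactly. Their poses are not given: they have to be found in the camera images.
- jig: clamping jig screwed to the worktop, fixed in a run; its place and yaw vary. Plywood base board, top 12 mm above the worktop, covering jig x -80 to 100, y -115 to 165 mm. Origin at worktop height; axes: x across the jig, away from the robot at yaw 0; y along it (left at yaw 0); z up. The end stop closes its -y end, the +y end is open; the long fence is at +x, the cam and lever at -x
- fence_face (a point): top middle of the long fence's clamping face (jig x 62.5, y 25, z 30 mm). Fence: dark wood, 24 mm wide, 260 mm long along jig y, top 18 mm above the board
- stop_face (a point): top middle of the end stop's face, which looks to jig +y (jig x 44, y -60, z 38 mm). End stop: dark wood, 85 mm long across the jig, top 26 mm above the board
- stop_pin (a point): top of the steel pin, 10 mm across, against which the closed lever stops (jig x -1, y 62, z 48 mm)
- home (a point): point on the jig's board, frame parallel to the jig: where the centre of the offcut's underside lies when it is fully against both the end stop and the fence (jig x 40, y 0, z 12 mm)
- workpiece: pale pine offcut, 45 x 120 x 45 mm, 0.08 to 0.17 kg, lying on the board between fence and cam, long axis its own y, nearly parallel to the jig's y. Origin at the centre of its underside. It starts 20 to 65 mm short of the end stop (toward jig +y), a few mm off the fence. Closing the cam moves it sideways to the fence, but not all the way to the end stop
- cam_pivot (a point): upright turning axis of the cam and lever (jig x -14, y 0 mm), 38 mm above the worktop, at the lever's mid height. The steel cam disc, 44 mm across, lies under the lever here, z 15 to 28 mm
- cam_lever (a joint): lever angle, rad. 0: fully open, pointing to jig -x (1.7 rad counter-clockwise from jig +y, seen from above). Grows as the lever turns clockwise from above; 1.7: fully closed at the stop pin, pointing along jig +y. Starts at 0 to 0.3, stays where left. Takes about 2 N at 90 mm from the pivot, more (up to about 15 N) over the last 0.4 rad, where the cam grips the offcut
- lever_end (a point): lever's outer end, 115 mm from the pivot, 38 mm above the worktop. Lever: dark steel bar 16 mm wide, z 32 to 44 mm above the worktop, open underneath; on this end a black knob 26 mm across, z 30 to 57 mm, its wide part from z 42 up
- masking_tape: bystander: roll of masking tape, 72 mm across, 24 mm high, lying on the worktop beyond the open +y end of the jig; origin at the centre of its underside
- screwdriver: bystander: screwdriver with red handle, 30 x 214 x 33 mm, lying on the worktop beside the end-stop (-y) end of the jig; origin at the centre of its underside, long axis y
- pencil: bystander: flat pencil, 11 x 168 x 7 mm, lying on the worktop beyond the screwdriver; origin at the centre of its underside, long axis y

How it is judged:
By the outcome, as a careful person would: the job done as asked, in the order asked, and still so for the second after the job is handed in, with the robot touching nothing.
It also fails if it takes over 54 s, if anything falls off the work surface, if the arm or the gripper's body presses on something with over 40 N, if the wrist force passes 120 N, or if a joint passes its speed limit or range.

## Working session

There is one attempt and no reset: what is moved stays moved. The work goes in short steps, Python scripts to look and compute and a tool call to move; the robot and the scene stay as the last step left them, time stands still between calls to the robot, and variables do not carry over. Pictures are saved under pics/ and viewed, and the job is handed in when it is done.

Besides the shell and the picture viewer there is one more tool, called after "Request:" as name(argument=value, ...) on one line, values as JSON. play_rows: Moves the arm, as the interface text tells. Its arguments: {"type":"object","properties":{"translation":{"type":"array","items":{"type":"array","items":{"type":"number"}}},"rot":{"type":"array","items":{"type":"array","items":{"type":"number"}}},"grip":{"type":"array","items":{"type":"number"}}},"required":["translation","rot","grip"]}

```bash
mkdir -p pics; ls; python3 - <<'E'
from bench import bot
import cv2
s=bot.get_state(); print(s)
for n in("top","side","wrist"):
    p=bot.camera_params(n); print(n,p)
    cv2.imwrite(f"pics/{n}0.png",bot.read_camera(n)[:,:,::-1])
E
```

```text
pics
{'time': 0.0, 'qpos': array([-1.41858713,  0.4352112 ,  0.0249336 ,  1.57408529, -0.0115964 ,
        1.13399496, -0.07510042]), 'dq': array([-0.00020464, -0.0012442 , -0.00017432,  0.00046235, -0.00065208,
       -0.00012707,  0.00045842]), 'tau': array([ 2.95883310e-04, -6.70473647e+01,  1.02553222e+00, -3.16215205e+01,
        1.57364644e-02,  1.24320816e-02,  2.43489222e-05]), 'tool_pos': array([0.15744775, 0.60434041, 0.23853738]), 'ee_rot': array([-3.50314749e-05,  1.27076466e-01,  9.91892619e-01, -7.76265299e-04]), 'force': array([ 0.49121269, -0.02217365,  0.3974211 ]), 'torque': array([-0.0492515 ,  0.00850862, -0.03399505]), 'opening': 0.08543036585698757}
top {'fx': 363.32052094524124, 'fy': 363.32052094524124, 'cx': 253.51334520126318, 'cy': 191.68935826738135, 'k1': 0.015468266380028945, 'R': array([[-0.0119883 , -0.99984035, -0.01324998],
       [-0.9899597 ,  0.01373415, -0.14068104],
       [ 0.14084056,  0.01143042, -0.9899663 ]]), 't': array([0.0168002 , 0.57721292, 0.92924273])}
side {'fx': 487.4079481599154, 'fy': 487.4079481599154, 'cx': 251.09931492612364, 'cy': 186.74575966303678, 'k1': -0.0988726802366121, 'R': array([[ 0.99248536, -0.12168686,  0.01285002],
       [-0.06073063, -0.58102845, -0.81161427],
       [ 0.10622902,  0.80473489, -0.58405235]]), 't': array([-0.57334917,  0.09462874,  1.13312568])}
wrist {'fx': 310.47169088606165, 'fy': 310.47169088606165, 'cx': 258.3636418769908, 'cy': 195.02372528269805, 'k1': -0.0017622283096380806, 'R': array([[ 0.25230597,  0.96764585, -0.0017915 ],
       [ 0.93127141, -0.24231793,  0.27205804],
       [ 0.26282172, -0.07031024, -0.96227918]]), 't': array([-0.62447532, -0.03634846,  0.3789446 ])}
```

View pics/top0.png

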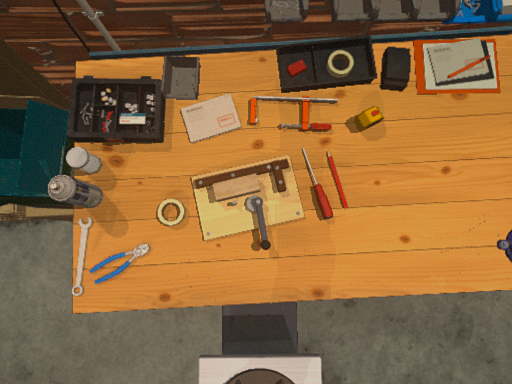

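View pics/side0.png

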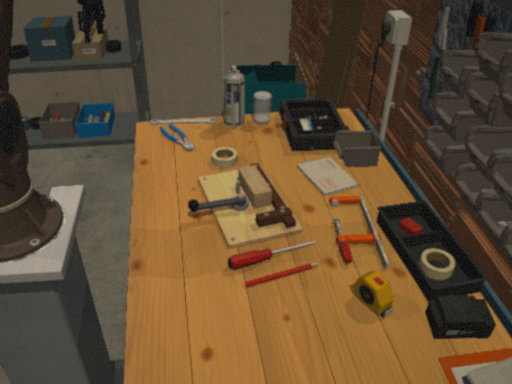

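```bash
python3 - <<'E'
import cv2
i=cv2.imread("pics/top0.png")
cv2.imwrite("pics/topc.png",cv2.resize(i[60:260,110:375],None,fx=3,fy=3,interpolation=cv2.INTER_CUBIC))
E
```

```text
(no output)
```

View pics/topc.png

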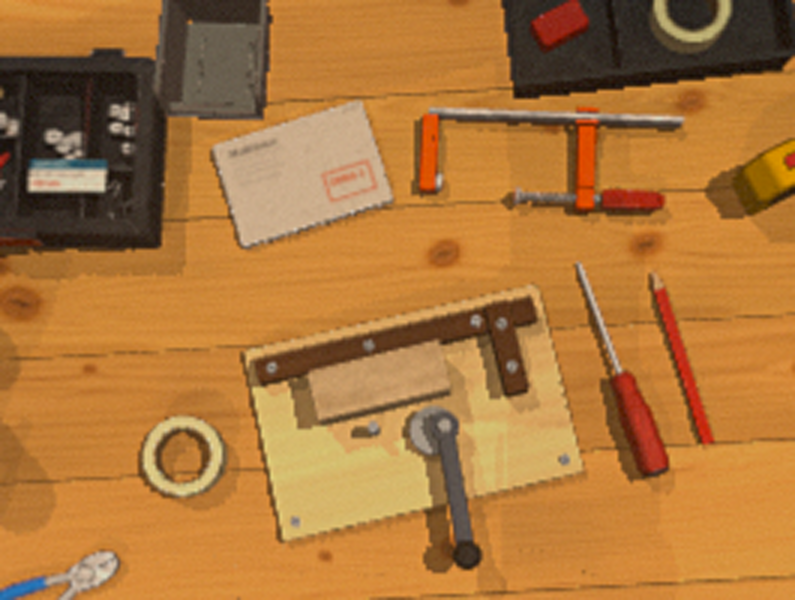

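The top view shows the jig, with board corners in the crop at (540,285), (246,352), (284,541) and (583,467). The lever is open with its knob at (466,553), and the pin is at (373,429). The offcut's top corners are at about (307,367), (442,345), (451,388) and (318,422).

```bash
cat > h.py <<'E'
import numpy as np, cv2
from scipy.optimize import least_squares
def undist(p,uv):
    x=(uv[0]-p['cx'])/p['fx'];y=(uv[1]-p['cy'])/p['fy'];s=1.
    for _ in range(10):
        r2=(x*x+y*y)*s*s; s=1/(1+p['k1']*r2)
    return np.array([x*s,y*s,1])
def toz(p,uv,z):
    d=p['R'].T@undist(p,uv); c=-p['R'].T@p['t']; return c+d*(z-c[2])/d[2]
def proj(p,X):
    c=p['R']@X+p['t'];x,y=c[:2]/c[2];f=1+p['k1']*(x*x+y*y)
    return np.array([p['fx']*x*f+p['cx'],p['fy']*y*f+p['cy']])
def J(q,P):
    P=np.asarray(P,float);c,s=np.cos(q[2]),np.sin(q[2])
    return np.array([q[0]+c*P[0]-s*P[1],q[1]+s*P[0]+c*P[1],P[2]])
def Jinv(q,X):
    c,s=np.cos(q[2]),np.sin(q[2]);d=X[:2]-q[:2]
    return np.array([c*d[0]+s*d[1],-s*d[0]+c*d[1]])
E
python3 - <<'E'
from h import *
from bench import bot
p=bot.camera_params("top")
f=lambda u,v:(u/3+110-.33,v/3+60-.33)
ob=[((.1,-.115,.012),f(540,285)),((.1,.165,.012),f(246,352)),((-.08,.165,.012),f(284,541)),((-.08,-.115,.012),f(583,467)),((-.014,0,.046),f(446,425)),((-.001,.062,.048),f(376,428))]
r=least_squares(lambda q:np.concatenate([proj(p,J(q,P))-u for P,u in ob]),[.5,0,.2])
q=r.x;print(q,r.fun.round(1));np.save("q.npy",q)
k=Jinv(q,toz(p,f(466,552),.057));print('knob',k,'ang',np.pi/2+0,np.arctan2(k[1],k[0]+.014))
th=np.arctan2(k[1],k[0]+.014)-np.pi/2 ; print('theta from +y ccw',th%(2*np.pi),'lever',1.7-th%(2*np.pi))
for c in [(307,367),(442,345),(451,388),(318,422)]: print(Jinv(q,toz(p,f(*c),.057)))
for n,P in dict(home=(.04,0,.012),knob=(*k,.05),pin=(-.001,.062,.048),pivot=(-.014,0,.04),stop=(.044,-.06,.038)).items(): print(n,J(q,P).round(4))
for c in [(183,457)]: print('tape',toz(p,f(*c),.012), Jinv(q,toz(p,f(*c),.012)))
E
```

```text
[ 5.64265046e-01 -4.23309465e-04  2.17227407e-01] [-0.4 -0.8 -0.6 -0.5  0.3  0.3  1.2  1.4  0.1  0.  -0.5 -0.5]
knob [-0.12560077  0.00892928] ang 1.5707963267948966 3.061751801446528
theta from +y ccw 1.4909554746516314 lever 0.2090445253483686
[0.06287475 0.10779315]
[ 0.05476622 -0.01228438]
[ 0.01567407 -0.01120501]
[0.0130651  0.10873349]
home [0.6033 0.0082 0.012 ]
knob [ 0.4397 -0.0188  0.05  ]
pin [0.5499 0.0599 0.048 ]
pivot [ 0.5506 -0.0034  0.04  ]
stop [ 0.6202 -0.0495  0.038 ]
tape [0.52852744 0.23691531 0.012     ] [0.01625421 0.23946314]
```

```bash
python3 - <<'E'
from h import *
from bench import bot
q=np.load("q.npy");p=bot.camera_params("top");ps=bot.camera_params("side")
i=cv2.imread("pics/side0.png")
B=[(.1,-.115,.012),(.1,.165,.012),(-.08,.165,.012),(-.08,-.115,.012),(-.001,.062,.048),(-.014,0,.046),(.044,-.06,.038),(.0625,.155,.03),(.0625,-.06,.03)]
S=3
big=cv2.resize(i[150:260,180:320],None,fx=5,fy=5,interpolation=cv2.INTER_CUBIC)
for P in B:
    u=proj(ps,J(q,P));cv2.circle(big,(int((u[0]-180+.5)*5),int((u[1]-150+.5)*5)),3,(255,0,255),-1)
cv2.imwrite("pics/sidec.png",big)
E
```

```text
(no output)
```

View pics/sidec.png

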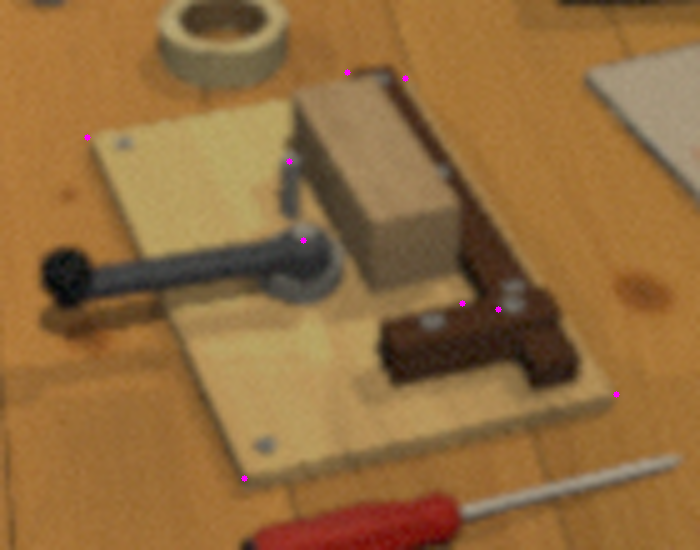

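The jig pose fits to about 1 px, and the side view agrees with it. The offcut lies about 48 mm short of the stop. Next I'll write a helper that turns world targets into tool-frame shifts.

```bash
cat >> h.py <<'E'
from scipy.spatial.transform import Rotation as Ro
def pose(s):
    w,x,y,z=s['ee_rot'];return np.array(s['tool_pos']),Ro.from_quat([x,y,z,w])
def rel(s,pos,ya):
    """target TCP pos, tool pointing down, tool y at world angle ya"""
    p,R=pose(s); yv=np.array([np.cos(ya),np.sin(ya),0]);zv=np.array([0,0,-1.]);xv=np.cross(yv,zv)
    T=Ro.from_matrix(np.c_[xv,yv,zv])
    return (R.inv().apply(np.asarray(pos)-p)*1000).round(1),(R.inv()*T).as_rotvec().round(3)
def show(s):
    p,R=pose(s);q=np.load('q.npy');y=R.apply([0,1,0]);z=R.apply([0,0,1])
    print('t',s['time'].__round__(2),'world',p.round(4),'jig',(Jinv(q,p)*1000).round(1),'ya',np.arctan2(y[1],y[0]).round(3),'z',z.round(3),'F',s['force'].round(1),'open',round(s['opening'],3))
E
python3 - <<'E'
from h import *
from bench import bot
q=np.load("q.npy");s=bot.get_state();show(s)
X=J(q,(.038,.142,.24));print(X,rel(s,X,q[2]))
E
```

```text
t 0.15 world [0.1575 0.6045 0.2387] jig [-266.9  678.3] ya 1.316 z [-0.    -0.001 -1.   ] F [-0.2  0.2 -0.6] open 0.085
[0.57076773 0.14642939 0.24      ] (array([-515.4, -339. ,   -0.8]), array([-1.000e-03,  1.000e-03,  1.099e+00]))
```

Request:
play_rows(translation=[[-20,-13,-15],[-45,-30,-35],[-75,-49,-50],[-105,-69,-55],[-135,-89,-55],[-165,-109,-55],[-195,-128,-55],[-225,-148,-55]], rot=[[0,0,0.04],[0,0,0.1],[0,0,0.16],[0,0,0.22],[0,0,0.29],[0,0,0.35],[0,0,0.42],[0,0,0.48]], grip=[1,1,1,1,1,1,1,1])

```text
time: 0.82
tool_pos: [0.3387, 0.4031, 0.2939]
ee_rot: [0.0, 0.361, 0.933, -0.001]
force: [0.5, 0.6, -0.1]
opening: 0.0
```

```bash
python3 - <<'E'
from h import *
from bench import bot
q=np.load("q.npy");s=bot.get_state();show(s)
X=J(q,(.038,.142,.24));print(X,rel(s,X,q[2]))
E
```

```text
t 0.82 world [0.3387 0.4031 0.2939] jig [-133.3  442.6] ya 0.833 z [-0.    -0.001 -1.   ] F [ 0.5  0.6 -0.1] open 0.0
[0.57076773 0.14642939 0.24      ] (array([-344.3,  -33.6,   54.1]), array([-0.001,  0.001,  0.615]))
```

Request:
play_rows(translation=[[-38,-4,0],[-76,-7,0],[-114,-11,0],[-152,-15,0],[-190,-19,5],[-228,-22,10],[-266,-26,18],[-300,-29,28]], rot=[[0,0,0.07],[0,0,0.14],[0,0,0.21],[0,0,0.28],[0,0,0.35],[0,0,0.42],[0,0,0.49],[0,0,0.55]], grip=[1,1,1,1,1,1,1,1])

```text
time: 1.48
tool_pos: [0.5426, 0.1775, 0.2663]
ee_rot: [0.001, 0.602, 0.798, -0.0]
force: [0.3, -0.2, 0.5]
opening: 0.0
```

```bash
python3 - <<'E'
from h import *
from bench import bot
q=np.load("q.npy");s=bot.get_state();show(s)
X=J(q,(.038,.142,.12));print(X,rel(s,X,q[2]))
E
```

```text
t 1.48 world [0.5426 0.1775 0.2663] jig [ 17.1 178.4] ya 0.278 z [ 0.001 -0.001 -1.   ] F [ 0.3 -0.2  0.5] open 0.0
[0.57076773 0.14642939 0.12      ] (array([-37.4,  18.5, 146.3]), array([0.001, 0.001, 0.061]))
```

Request:
play_rows(translation=[[-15,6,20],[-28,12,45],[-37,18,75],[-37,18,105],[-37,18,130],[-37,18,146],[-37,18,146],[-37,18,146]], rot=[[0,0,0.03],[0,0,0.06],[0,0,0.06],[0,0,0.06],[0,0,0.06],[0,0,0.06],[0,0,0.06],[0,0,0.06]], grip=[1,1,1,1,1,1,1,1])

```text
time: 2.15
tool_pos: [0.5696, 0.1465, 0.1198]
ee_rot: [0.0, 0.626, 0.78, -0.001]
force: [0.4, 0.4, 0.5]
opening: -0.0001
```

```bash
cat > look.py <<'E'
import sys
from h import *
from bench import bot
tag=sys.argv[1]; q=np.load("q.npy");s=bot.get_state();show(s)
def lab(im,uv0,sc,P,p):
    for a in P:
        u=proj(p,J(q,a)); cv2.circle(im,(int((u[0]-uv0[0]+.5)*sc),int((u[1]-uv0[1]+.5)*sc)),2,(255,0,255),-1)
for n,(u0,u1,v0,v1) in dict(side=(170,330,120,260),top=(170,330,120,260)).items():
    i=bot.read_camera(n)[:,:,::-1]; 
    c=cv2.resize(i[v0:v1,u0:u1],None,fx=4,fy=4,interpolation=cv2.INTER_CUBIC)
    cv2.imwrite(f"pics/{n}_{tag}.png",c)
if len(sys.argv)>2: cv2.imwrite(f"pics/wrist_{tag}.png",bot.read_camera("wrist")[:,:,::-1])
E
python3 look.py a w
```

```text
t 2.15 world [0.5696 0.1465 0.1198] jig [ 36.9 142.3] ya 0.218 z [-0.001 -0.002 -1.   ] F [0.4 0.4 0.5] open -0.0
```

View pics/side_a.png

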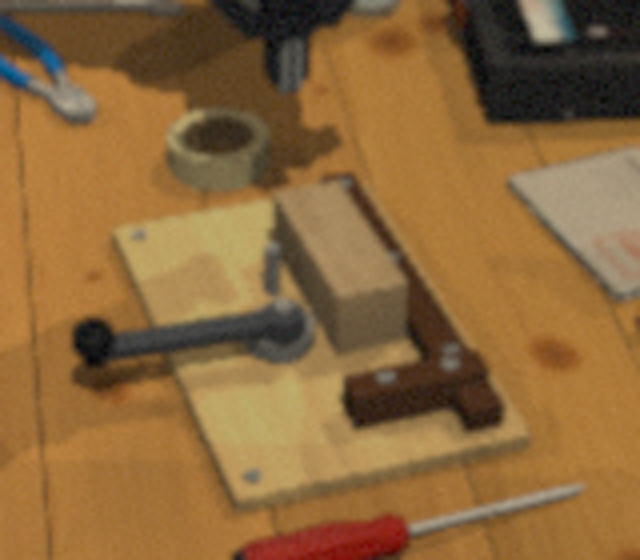

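View pics/wrist_a.png

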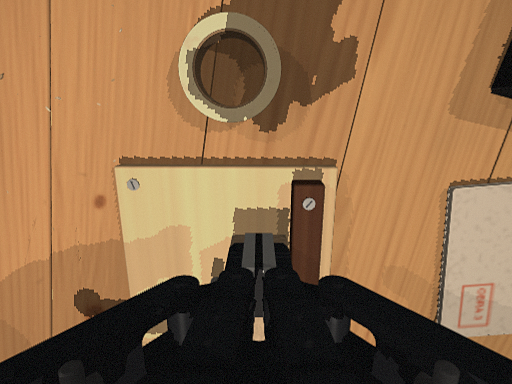

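The fingers are shut, with the tip at side-crop (290,90). I'll check the tip height from that pixel. In the wrist view the fingers hang clear beyond the offcut, left of the fence.

```bash
python3 - <<'E'
from h import *
from bench import bot
s=bot.get_state();p=bot.camera_params("side");t=s['tool_pos']
for dz in (0,-.008,-.013,-.021): 
    u=proj(p,t+[0,0,dz]);print(dz,u,(u-[170,120]+.5)*4)
q=np.load("q.npy");print(rel(s,J(q,(.039,.138,.038)),q[2]))
E
```

```text
0 [242.14919664 137.96946974] [290.59678655  73.87787896]
-0.008 [242.1416204  140.68561329] [290.56648162  84.74245317]
-0.013 [242.13694123 142.37331242] [290.54776494  91.49324969]
-0.021 [242.12954291 145.05791933] [290.51817162 102.23167732]
(array([-4.4,  0.3, 83.8]), array([0.003, 0.001, 0.001]))
```

Request:
play_rows(translation=[[0,0,20],[-2,1,45],[-3,2,68],[-3,2,82],[-3,2,89],[-3,2,89],[-3,2,89]], rot=[[0,0,0],[0,0,0],[0,0,0],[0,0,0],[0,0,0],[0,0,0],[0,0,0]], grip=[1,1,1,1,1,1,1])

```text
time: 2.88
tool_pos: [0.5747, 0.1447, 0.0339]
ee_rot: [0.002, 0.626, 0.78, 0.001]
force: [-0.5, 0.8, 0.6]
opening: 0.0001
```

```bash
python3 - <<'E'
from h import *
from bench import bot
s=bot.get_state();show(s)
q=np.load("q.npy");print(rel(s,J(q,(.039,.071,.030)),q[2]))
E
python3 look.py b
```

```text
t 2.88 world [0.5747 0.1447 0.0339] jig [ 41.5 139.4] ya 0.218 z [ 0.004  0.    -1.   ] F [-0.5  0.8  0.6] open 0.0
(array([-68.4,  -2.5,   3.9]), array([0.004, 0.001, 0.001]))
t 2.88 world [0.5747 0.1447 0.0339] jig [ 41.5 139.4] ya 0.218 z [ 0.004  0.    -1.   ] F [-0.5  0.8  0.6] open 0.0
```

View pics/side_b.png

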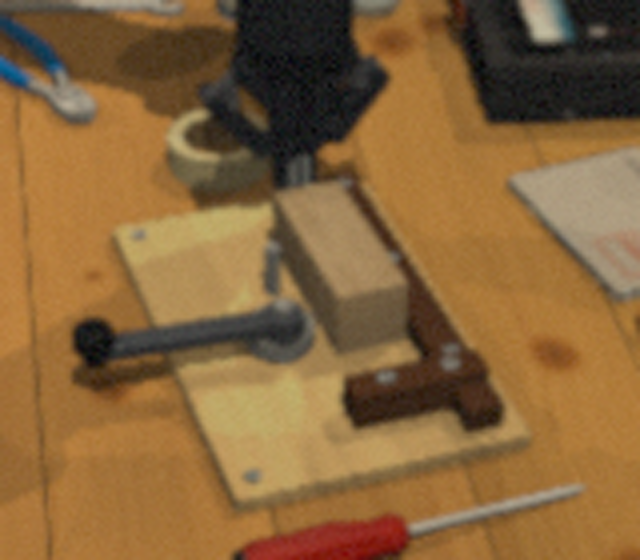

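The finger is down behind the offcut's end. Next I'll push it toward the stop.

Request:
play_rows(translation=[[-6,-1,2],[-11,-2,3],[-16,-2,3],[-21,-2,3],[-26,-2,3],[-31,-2,3],[-36,-2,3],[-41,-2,3]], rot=[[0,0,0],[0,0,0],[0,0,0],[0,0,0],[0,0,0],[0,0,0],[0,0,0],[0,0,0]], grip=[1,1,1,1,1,1,1,1])

```text
time: 3.65
tool_pos: [0.5821, 0.1039, 0.0313]
ee_rot: [0.002, 0.626, 0.78, 0.002]
force: [-0.7, 1.4, 1.0]
opening: -0.0001
```

```bash
python3 - <<'E'
from h import *
from bench import bot
s=bot.get_state();show(s)
q=np.load("q.npy");print(rel(s,J(q,(.039,.071,.030)),q[2]))
E
python3 look.py c
```

```text
t 3.65 world [0.5821 0.1039 0.0313] jig [39.9 98.1] ya 0.218 z [ 0.005  0.001 -1.   ] F [-0.7  1.4  1. ] open -0.0
(array([-27. ,  -0.9,   1.3]), array([0.005, 0.   , 0.001]))
t 3.65 world [0.5821 0.1039 0.0313] jig [39.9 98.1] ya 0.218 z [ 0.005  0.001 -1.   ] F [-0.7  1.4  1. ] open -0.0
```

View pics/side_c.png

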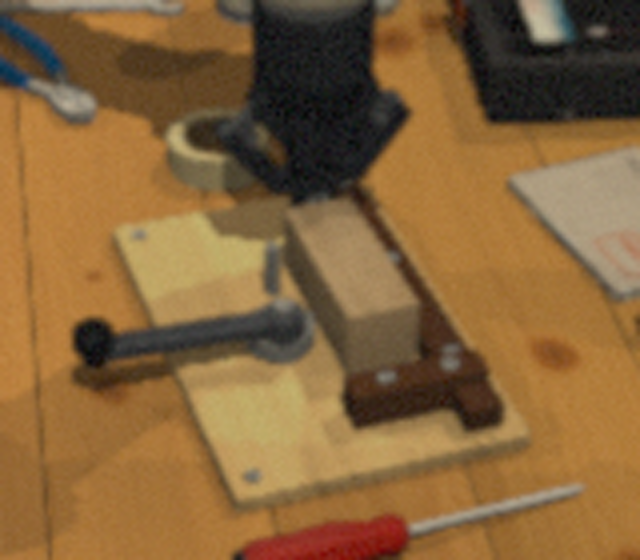

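The offcut slides cleanly and the force is about 1 N.

Request:
play_rows(translation=[[-4,0,1],[-8,0,1],[-12,0,1],[-15,0,1],[-18,0,1],[-20,0,1],[-22,0,1]], rot=[[0,0,0],[0,0,0],[0,0,0],[0,0,0],[0,0,0],[0,0,0],[0,0,0]], grip=[1,1,1,1,1,1,1])

```text
time: 4.33
tool_pos: [0.587, 0.081, 0.0303]
ee_rot: [0.002, 0.627, 0.779, 0.002]
force: [-0.6, 1.1, -0.4]
opening: -0.0001
```

Request:
play_rows(translation=[[-2,0,0],[-4,0,0],[-5,0,0],[-6,0,0],[-6,0,0]], rot=[[0,0,0],[0,0,0],[0,0,0],[0,0,0],[0,0,0]], grip=[1,1,1,1,1])

```text
time: 4.75
tool_pos: [0.5877, 0.0787, 0.0303]
ee_rot: [0.001, 0.625, 0.78, 0.003]
force: [-2.3, 9.4, 2.7]
opening: -0.0001
```

```bash
python3 look.py d
```

```text
t 4.75 world [0.5877 0.0787 0.0303] jig [40.  72.2] ya 0.22 z [ 0.004  0.004 -1.   ] F [-2.3  9.4  2.7] open -0.0
```

View pics/side_d.png

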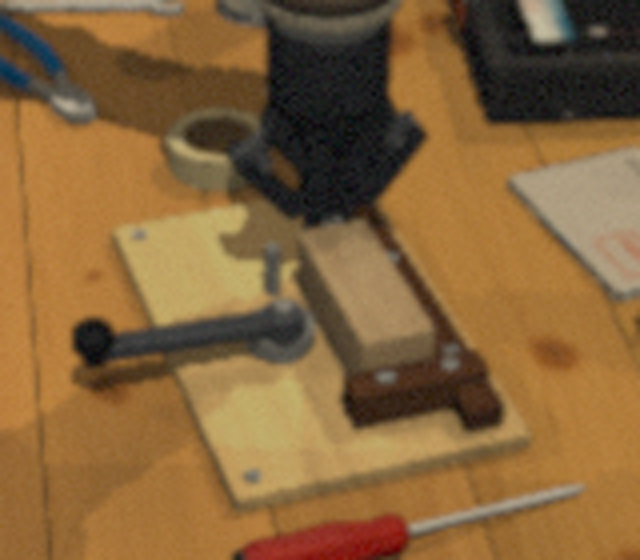

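The end met the stop: the tool stopped at jig y 72, where 71 was expected, and the force rose to 9 N. Now I'll back off, rise and go round to the lever.

Request:
play_rows(translation=[[5,0,0],[15,0,0],[24,0,-10],[26,0,-35],[26,0,-65],[26,0,-90],[26,0,-100],[26,0,-100]], rot=[[0,0,0],[0,0,0],[0,0,0],[0,0,0],[0,0,0],[0,0,0],[0,0,0],[0,0,0]], grip=[1,1,1,1,1,1,1,1])

```text
time: 5.52
tool_pos: [0.5832, 0.1044, 0.1336]
ee_rot: [0.002, 0.625, 0.78, 0.005]
force: [1.2, 0.9, -0.2]
opening: -0.0004
```

```bash
cat >> h.py <<'E'
def lev(s,a,off,r=.075,z=.034):
    """pose for lever angle a (0..1.7), TCP off metres behind lever centreline"""
    q=np.load('q.npy'); th=np.pi/2+1.7-a
    d=np.array([np.cos(th),np.sin(th)]);n=np.array([-d[1],d[0]])
    P=np.array([-.014,0])+r*d+off*n
    return rel(s,J(q,(*P,z)),q[2]+th-np.pi)
E
python3 - <<'E'
from h import *
from bench import bot
s=bot.get_state();show(s)
print(lev(s,.209,.037,z=.13)); print(lev(s,.209,.037,z=.034))
E
python3 look.py e
```

```text
t 5.52 world [0.5832 0.1044 0.1336] jig [41.1 98.3] ya 0.22 z [ 0.009  0.005 -1.   ] F [ 1.2  0.9 -0.2] open -0.0
(array([-128.9, -133.2,    1.9]), array([ 0.01 , -0.003,  0.082]))
(array([-129.1, -134.2,   97.9]), array([ 0.01 , -0.003,  0.082]))
t 5.52 world [0.5832 0.1044 0.1336] jig [41.1 98.3] ya 0.22 z [ 0.009  0.005 -1.   ] F [ 1.2  0.9 -0.2] open -0.0
```

View pics/top_e.png

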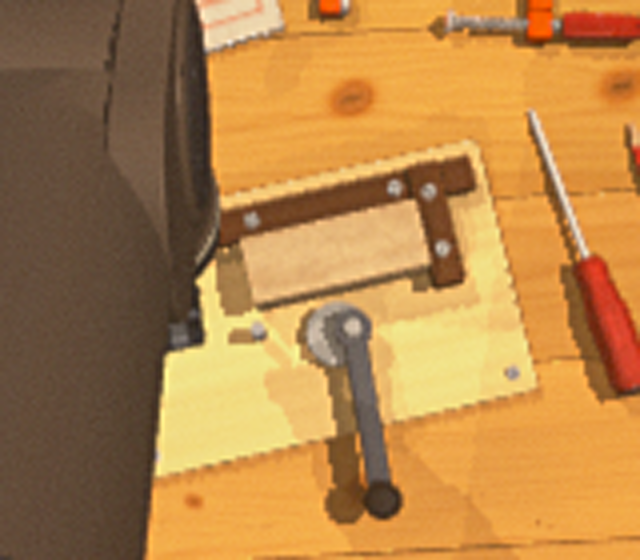

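View pics/side_e.png

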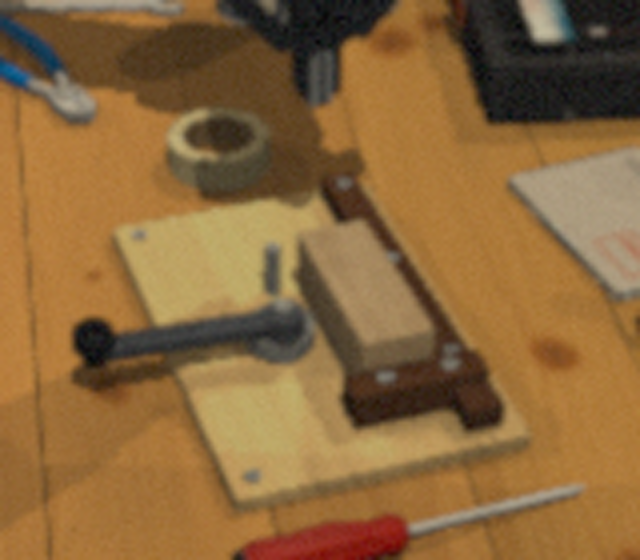

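In both views the offcut's end is flush with the stop, with top-crop corners at (418,205) and (432,262).

Request:
play_rows(translation=[[-16,-17,0],[-37,-38,0],[-60,-62,0],[-84,-87,0],[-106,-110,0],[-122,-127,0],[-129,-133,2],[-129,-133,2]], rot=[[0,0,0.01],[0,0,0.03],[0,0,0.04],[0.01,0,0.06],[0.01,0,0.07],[0.01,0,0.08],[0.01,0,0.08],[0.01,0,0.08]], grip=[1,1,1,1,1,1,1,1])

```text
time: 6.28
tool_pos: [0.4777, -0.0526, 0.1262]
ee_rot: [-0.003, 0.657, 0.754, -0.002]
force: [-0.4, -0.1, -0.4]
opening: 0.0003
```

```bash
python3 - <<'E'
from h import *
from bench import bot
s=bot.get_state();show(s)
print(lev(s,.209,.037,z=.034))
E
python3 look.py f
```

```text
t 6.28 world [ 0.4777 -0.0526  0.1262] jig [-95.8 -32.3] ya 0.137 z [-0.008  0.001 -1.   ] F [-0.4 -0.1 -0.4] open 0.0
(array([ 1.5,  4.7, 92.2]), array([-0.008, -0.002, -0.001]))
t 6.28 world [ 0.4777 -0.0526  0.1262] jig [-95.8 -32.3] ya 0.137 z [-0.008  0.001 -1.   ] F [-0.4 -0.1 -0.4] open 0.0
```

View pics/side_f.png

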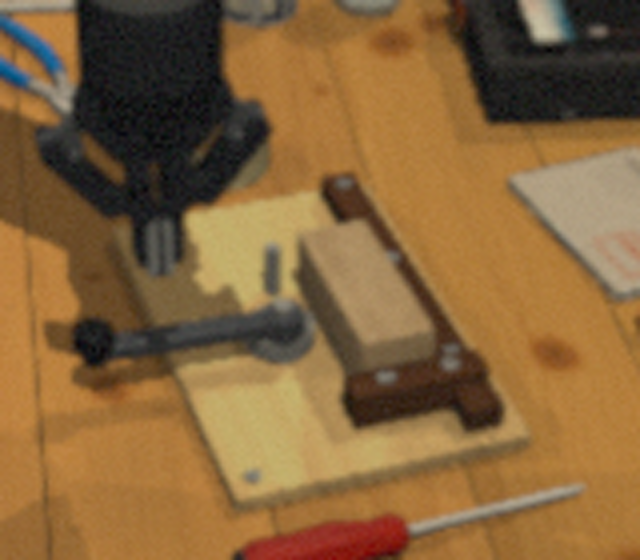

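Request:
play_rows(translation=[[0,1,20],[1,3,45],[2,5,70],[2,5,85],[2,5,92],[2,5,92],[2,5,92]], rot=[[0,0,0],[-0.01,0,0],[-0.01,0,0],[-0.01,0,0],[-0.01,0,0],[-0.01,0,0],[-0.01,0,0]], grip=[1,1,1,1,1,1,1])

```text
time: 6.97
tool_pos: [0.4845, -0.0463, 0.0347]
ee_rot: [0.0, 0.655, 0.755, 0.003]
force: [-0.1, -0.3, -0.4]
opening: -0.0005
```

```bash
cat > pl.py <<'E'
import sys
from h import *
from bench import bot
s=bot.get_state();show(s)
off=float(sys.argv[1])
for a in sys.argv[2:]: 
    t,r=lev(s,float(a),off); print(a,t,r)
E
python3 pl.py .019 .209 .3 .4 .5 .6 .7 .8 .9 1.0
python3 look.py g
```

```text
t 6.97 world [ 0.4845 -0.0463  0.0347] jig [-87.7 -27.6] ya 0.142 z [ 0.003  0.004 -1.   ] F [-0.1 -0.3 -0.4] open -0.001
.209 [14.4 -3.7  0.7] [ 0.004 -0.003  0.004]
.3 [21.3 -5.   0.7] [ 0.004 -0.003  0.095]
.4 [29.  -5.8  0.7] [ 0.004 -0.003  0.195]
.5 [36.7 -5.9  0.8] [ 0.003 -0.004  0.295]
.6 [44.4 -5.1  0.8] [ 0.003 -0.004  0.395]
.7 [52.  -3.6  0.8] [ 0.003 -0.004  0.495]
.8 [59.4 -1.3  0.8] [ 0.003 -0.004  0.595]
.9 [66.5  1.7  0.9] [ 0.003 -0.004  0.695]
1.0 [73.3  5.4  0.9] [ 0.002 -0.005  0.795]
t 6.97 world [ 0.4845 -0.0463  0.0347] jig [-87.7 -27.6] ya 0.142 z [ 0.003  0.004 -1.   ] F [-0.1 -0.3 -0.4] open -0.001
```

View pics/side_g.png

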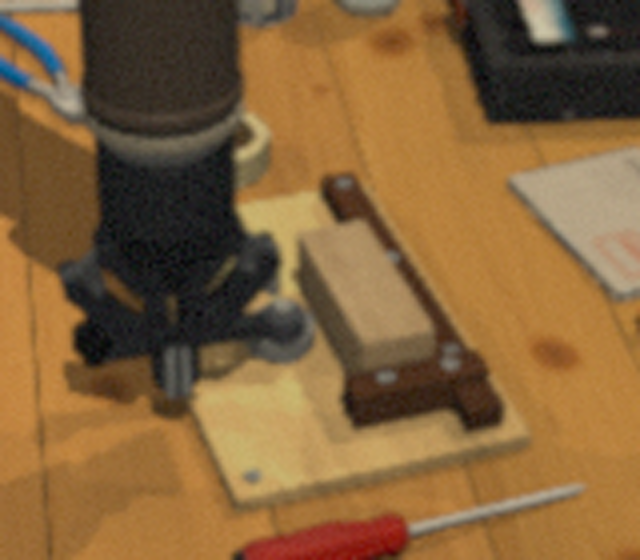

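The finger is beside the lever on its -y side, with the tip at side-crop (175,390). Next I'll sweep it along the arc.

Request:
play_rows(translation=[[6,-2,0],[12,-3,0],[17,-4,1],[23,-5,1],[29,-6,1],[35,-6,1],[41,-5.5,1],[46,-5,1]], rot=[[0,0,0],[0,0,0],[0,0,0.05],[0,0,0.12],[0,0,0.2],[0,0,0.27],[0,0,0.35],[0,0,0.42]], grip=[1,1,1,1,1,1,1,1])

```text
time: 7.73
tool_pos: [0.4737, -0.0012, 0.0353]
ee_rot: [0.001, 0.8, 0.6, 0.004]
force: [1.0, -2.9, -0.1]
opening: -0.0
```

```bash

python3 pl.py .019 .6 .7 .8 .9 1.0 1.1 1.2 1.3 
python3 look.py h
```

```text
t 7.73 world [ 0.4737 -0.0012  0.0353] jig [-88.6  18.8] ya -0.283 z [ 0.007  0.004 -1.   ] F [ 1.  -2.9 -0.1] open -0.0
.6 [-1.9  0.   1.2] [ 0.005 -0.005 -0.029]
.7 [ 5.6 -1.7  1.3] [ 0.005 -0.006  0.071]
.8 [13.3 -2.7  1.3] [ 0.005 -0.006  0.171]
.9 [21.  -2.9  1.4] [ 0.005 -0.006  0.271]
1.0 [28.7 -2.4  1.4] [ 0.004 -0.006  0.371]
1.1 [36.3 -1.   1.4] [ 0.004 -0.007  0.471]
1.2 [43.8  1.   1.5] [ 0.004 -0.007  0.571]
1.3 [51.   3.9  1.6] [ 0.003 -0.007  0.671]
t 7.73 world [ 0.4737 -0.0012  0.0353] jig [-88.6  18.8] ya -0.283 z [ 0.007  0.004 -1.   ] F [ 1.  -2.9 -0.1] open -0.0
```

View pics/side_h.png

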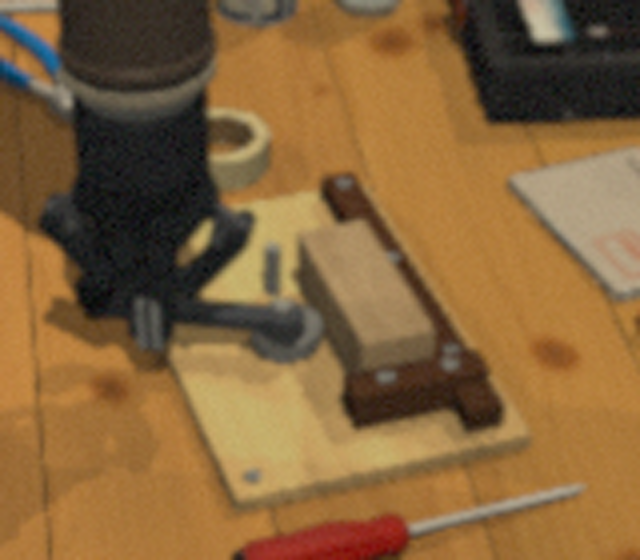

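The lever turns with the finger at 3 N, so I'll continue.

Request:
play_rows(translation=[[6,-1.5,1],[12,-2.5,1],[18,-3,1],[24,-3,1],[30,-2,1],[36,-1,1],[41,0,1],[45,1.5,1]], rot=[[0,0,0.07],[0,0,0.15],[0,0,0.23],[0,0,0.31],[0,0,0.39],[0,0,0.47],[0,0,0.54],[0,0,0.59]], grip=[1,1,1,1,1,1,1,1])

```text
time: 8.5
tool_pos: [0.487, 0.0426, 0.0345]
ee_rot: [-0.001, 0.939, 0.344, 0.003]
force: [-2.2, -2.2, 1.9]
opening: 0.0002
```

```bash

python3 pl.py .019 1.2 1.3 1.4 1.5 1.6 1.7 1.75
python3 look.py i
```

```text
t 8.5 world [0.487  0.0426 0.0345] jig [-66.2  58.6] ya -0.869 z [ 0.006  0.004 -1.   ] F [-2.2 -2.2  1.9] open 0.0
1.2 [-1.3  1.5  0.5] [ 0.001 -0.007 -0.016]
1.3 [ 6.2 -0.1  0.5] [ 0.    -0.007  0.084]
1.4 [13.9 -1.   0.6] [-0.    -0.007  0.184]
1.5 [21.6 -1.1  0.6] [-0.001 -0.007  0.284]
1.6 [29.4 -0.5  0.7] [-0.001 -0.007  0.384]
1.7 [37.   1.   0.7] [-0.001 -0.007  0.484]
1.75 [40.7  2.   0.8] [-0.001 -0.007  0.534]
t 8.5 world [0.487  0.0426 0.0345] jig [-66.2  58.6] ya -0.869 z [ 0.006  0.004 -1.   ] F [-2.2 -2.2  1.9] open 0.0
```

View pics/side_i.png

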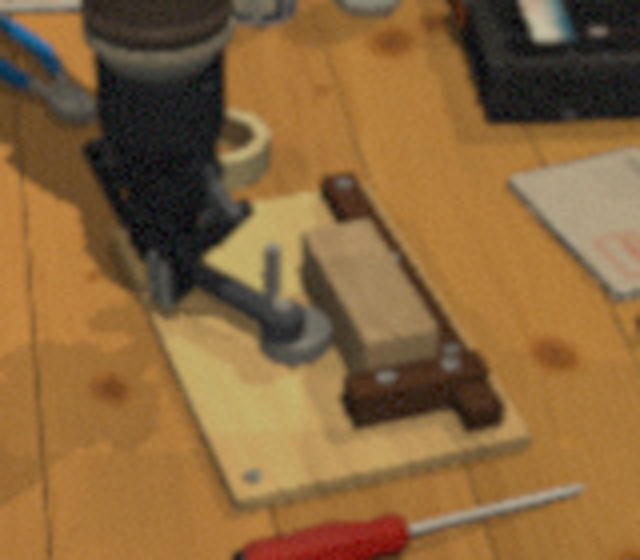

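Request:
play_rows(translation=[[4,0,0],[8,-0.5,0],[12,-1,1],[16,-1,1],[20,-1,1],[24,-1,1],[27,-1,1],[30,-0.5,1]], rot=[[0,0,0.05],[0,0,0.11],[0,0,0.16],[0,0,0.21],[0,0,0.26],[0,0,0.32],[0,0,0.36],[0,0,0.39]], grip=[1,1,1,1,1,1,1,1])

```text
time: 9.27
tool_pos: [0.504, 0.0613, 0.0327]
ee_rot: [-0.002, 0.988, 0.157, -0.002]
force: [-20.0, -5.5, 15.3]
opening: 0.0001
```

```bash

python3 pl.py .019 1.6 1.7 1.75 1.8
python3 look.py j
```

```text
t 9.27 world [0.504  0.0613 0.0327] jig [-45.6  73.3] ya -1.256 z [-0.004  0.004 -1.   ] F [-20.   -5.5  15.3] open 0.0
1.6 [ 5.1  1.  -1.3] [-0.005  0.003 -0.002]
1.7 [12.7 -0.5 -1.3] [-0.005  0.003  0.098]
1.75 [16.5 -1.  -1.3] [-0.005  0.003  0.148]
1.8 [20.4 -1.3 -1.3] [-0.005  0.003  0.198]
t 9.27 world [0.504  0.0613 0.0327] jig [-45.6  73.3] ya -1.256 z [-0.004  0.004 -1.   ] F [-20.   -5.5  15.3] open 0.0
```

View pics/side_j.png

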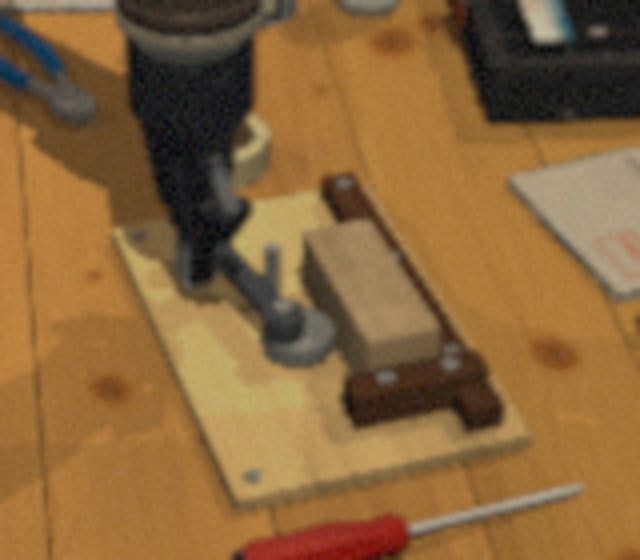

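The cam is gripping, at about 20 N at a 75 mm radius, which is as specified. The tool lags about 5 mm under that load, so I'll push the target on past the pin, slightly up to relieve the vertical friction.

Request:
play_rows(translation=[[5,0.5,-1],[7,0,-1],[9,0,-1],[11,0,-1],[13,0,-1],[15,-0.5,-1],[17,-0.5,-1],[18,-0.5,-1]], rot=[[0,0,0.02],[0,0,0.04],[0,0,0.06],[0,0,0.08],[0,0,0.1],[0,0,0.1],[0,0,0.1],[0,0,0.1]], grip=[1,1,1,1,1,1,1,1])

```text
time: 10.03
tool_pos: [0.5134, 0.0671, 0.0323]
ee_rot: [-0.004, 0.994, 0.109, -0.008]
force: [-25.1, -2.3, 16.1]
opening: -0.0003
```

```bash

python3 pl.py .019 1.6 1.7 1.75 1.8
python3 look.py k
```

```text
t 10.03 world [0.5134 0.0671 0.0323] jig [-35.1  76.9] ya -1.352 z [-0.018  0.006 -1.   ] F [-25.1  -2.3  16.1] open -0.0
1.6 [-5.3  4.1 -1.6] [-0.01   0.016 -0.098]
1.7 [ 2.1  1.9 -1.7] [-0.01   0.016  0.002]
1.75 [ 5.8  1.  -1.8] [-0.009  0.016  0.052]
1.8 [ 9.7  0.4 -1.8] [-0.009  0.016  0.102]
t 10.03 world [0.5134 0.0671 0.0323] jig [-35.1  76.9] ya -1.352 z [-0.018  0.006 -1.   ] F [-25.1  -2.3  16.1] open -0.0
```

View pics/side_k.png

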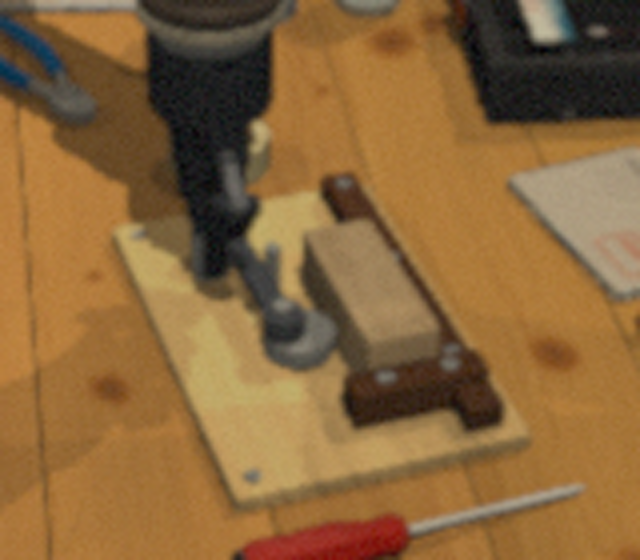

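Request:
play_rows(translation=[[6,0,-2],[9,0,-2],[11,0,-2],[13,0,-2],[14,0,-2],[14,0,-2]], rot=[[0,0.01,0],[0,0.01,0],[0,0.01,0],[0,0.01,0],[0,0.01,0],[0,0.01,0]], grip=[1,1,1,1,1,1])

```text
time: 10.63
tool_pos: [0.5174, 0.0685, 0.0326]
ee_rot: [-0.006, 0.994, 0.11, -0.012]
force: [-28.5, -5.5, 19.0]
opening: -0.0001
```

```bash

python3 pl.py .019 1.7
python3 look.py l
```

```text
t 10.63 world [0.5174 0.0685 0.0326] jig [-30.9  77.4] ya -1.35 z [-0.025  0.009 -1.   ] F [-28.5  -5.5  19. ] open -0.0
1.7 [-2.1  2.4 -1.4] [-0.014  0.022  0.004]
t 10.63 world [0.5174 0.0685 0.0326] jig [-30.9  77.4] ya -1.35 z [-0.025  0.009 -1.   ] F [-28.5  -5.5  19. ] open -0.0
```

View pics/side_l.png

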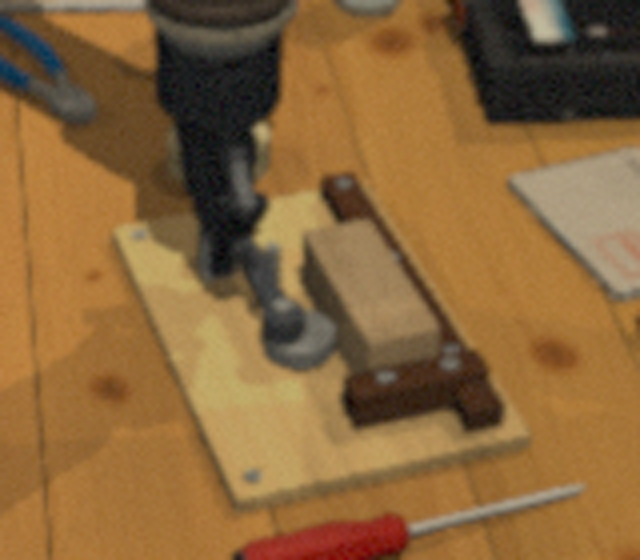

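Request:
play_rows(translation=[[7,0,-3],[11,0,-4],[14,0,-4],[16,0,-4],[17,0,-4],[17,0,-4]], rot=[[0,0.02,0],[0,0.02,0],[0,0.02,0],[0,0.02,0],[0,0.02,0],[0,0.02,0]], grip=[1,1,1,1,1,1])

```text
time: 11.23
tool_pos: [0.5176, 0.069, 0.0335]
ee_rot: [-0.009, 0.994, 0.11, -0.016]
force: [-49.3, -10.5, 31.0]
opening: -0.0
```

```bash

python3 pl.py .019 1.7
python3 look.py m
```

```text
t 11.23 world [0.5176 0.069  0.0335] jig [-30.6  77.8] ya -1.35 z [-0.034  0.015 -0.999] F [-49.3 -10.5  31. ] open -0.0
1.7 [-2.4  2.8 -0.5] [-0.022  0.03   0.003]
t 11.23 world [0.5176 0.069  0.0335] jig [-30.6  77.8] ya -1.35 z [-0.034  0.015 -0.999] F [-49.3 -10.5  31. ] open -0.0
```

View pics/side_m.png

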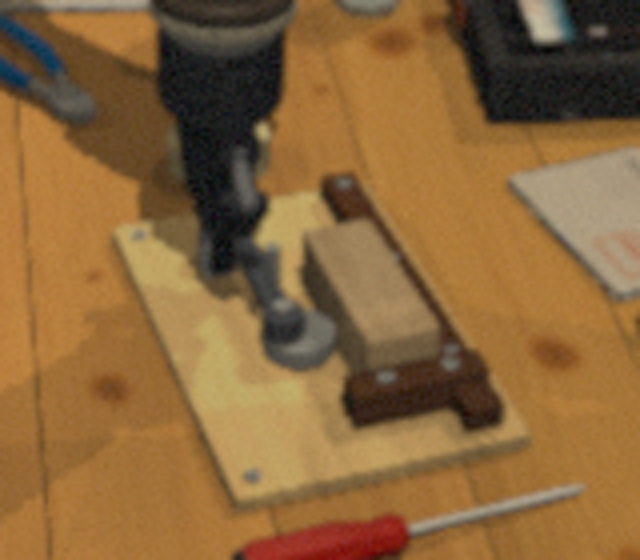

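View pics/top_m.png

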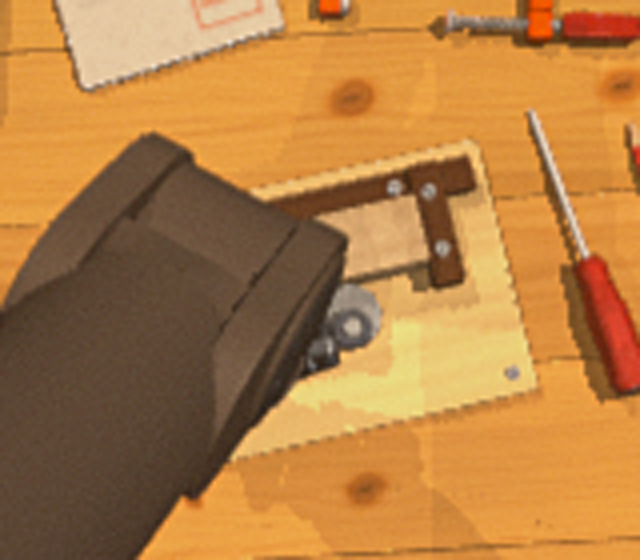

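The lever is at the pin: the force doubled to 50 N with only 0.3 mm more motion. I'll back the finger straight off and rise clear.

Request:
play_rows(translation=[[-4,0,0],[-12,0,0],[-22,0,0],[-30,0,-5],[-32,0,-30],[-32,0,-60],[-32,0,-90],[-32,0,-110]], rot=[[0,0.01,0],[-0.01,0.02,0],[-0.02,0.03,0],[-0.02,0.03,0],[-0.02,0.03,0],[-0.02,0.03,0],[-0.02,0.03,0],[-0.02,0.03,0]], grip=[1,1,1,1,1,1,1,1])

```text
time: 12.0
tool_pos: [0.4906, 0.0598, 0.1471]
ee_rot: [-0.001, 0.994, 0.111, 0.001]
force: [0.2, 0.1, -0.3]
opening: -0.0
```

```bash
python3 look.py n
python3 - <<'E'
from h import *
from bench import bot
s=bot.get_state();print(rel(s,(.40,.33,.28),-1.0))
E
```

```text
t 12.0 world [0.4906 0.0598 0.1471] jig [-59.   74.7] ya -1.348 z [ 0.001  0.002 -1.   ] F [ 0.2  0.1 -0.3] open -0.0
(array([ -29.4, -283.8, -131.8]), array([-0.002, -0.005, -0.348]))
```

View pics/side_n.png

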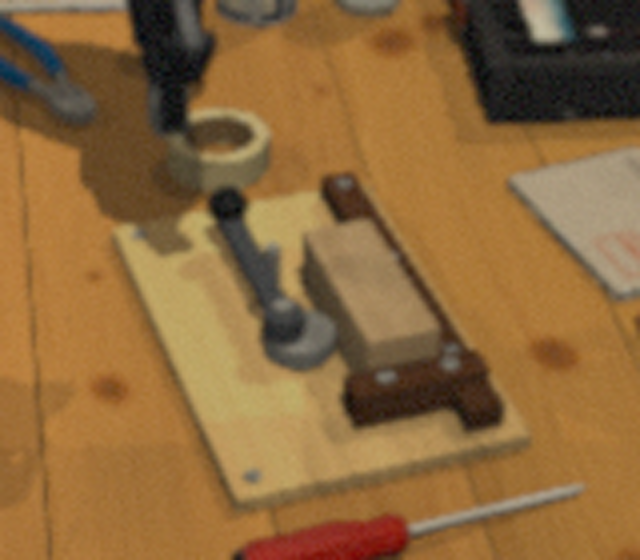

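The lever lies against the pin with the knob at (228,203). I'll clear the arm for a top check.

Request:
play_rows(translation=[[-3,-20,-25],[-6,-50,-55],[-10,-85,-85],[-14,-120,-110],[-18,-155,-130],[-22,-190,-132],[-26,-225,-132],[-29,-255,-132]], rot=[[0,0,-0.03],[0,0,-0.07],[0,0,-0.12],[0,0,-0.17],[0,0,-0.22],[0,0,-0.27],[0,0,-0.31],[0,0,-0.35]], grip=[1,1,1,1,1,1,1,1])

```text
time: 12.77
tool_pos: [0.405, 0.3049, 0.2802]
ee_rot: [-0.002, 0.958, 0.286, 0.002]
force: [0.1, 0.5, 0.3]
opening: 0.0003
```

```bash
python3 look.py o; python3 - <<'E'
from h import *
from bench import bot
q=np.load("q.npy")
i=bot.read_camera("top")[:,:,::-1]; cv2.imwrite("pics/top_full.png",i)
p=bot.camera_params("top")
c=cv2.resize(i[150:250,190:320],None,fx=6,fy=6,interpolation=cv2.INTER_CUBIC)
for P in [(.0625,-.06,.057),(.0625,.06,.057),(.0175,.06,.057),(.0175,-.06,.057),(-.014,.115,.057)]:
    u=(proj(p,J(q,P))-[190,150]+.5)*6; cv2.circle(c,(int(u[0]),int(u[1])),4,(255,0,255),1); print(P,u.round())
cv2.imwrite("pics/top_p.png",c)
E
```

```text
t 12.77 world [0.405  0.3049 0.2802] jig [-89.7 332.4] ya -0.991 z [ 0.004  0.005 -1.   ] F [0.1 0.5 0.3] open 0.0
(0.0625, -0.06, 0.057) [506. 110.]
(0.0625, 0.06, 0.057) [241. 171.]
(0.0175, 0.06, 0.057) [264. 270.]
(0.0175, -0.06, 0.057) [530. 208.]
(-0.014, 0.115, 0.057) [156. 368.]
```

View pics/top_p.png

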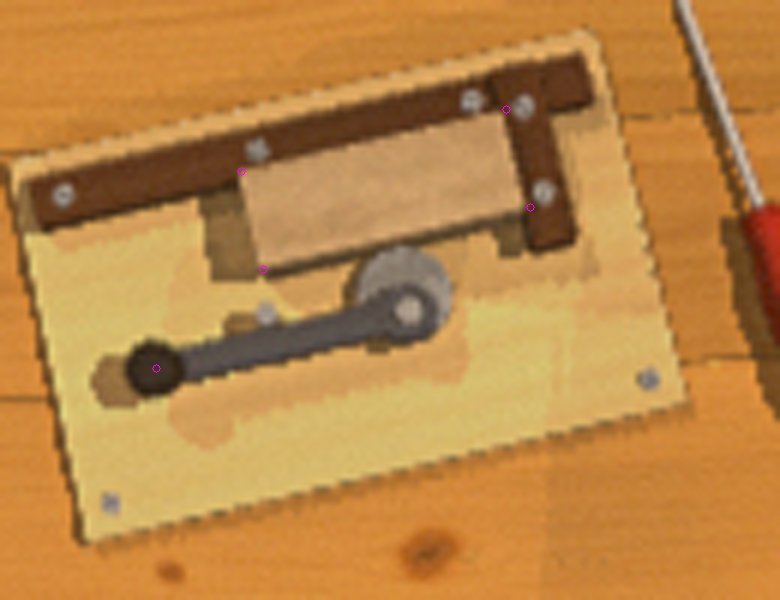

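View pics/top_full.png

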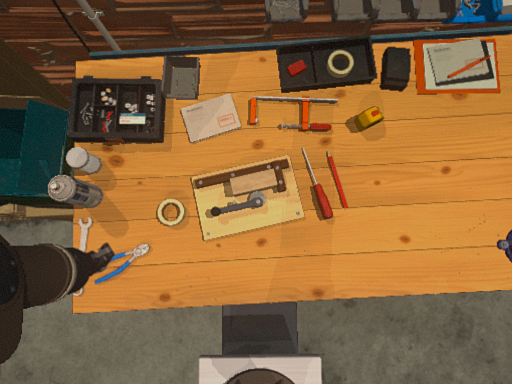

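View pics/side_o.png

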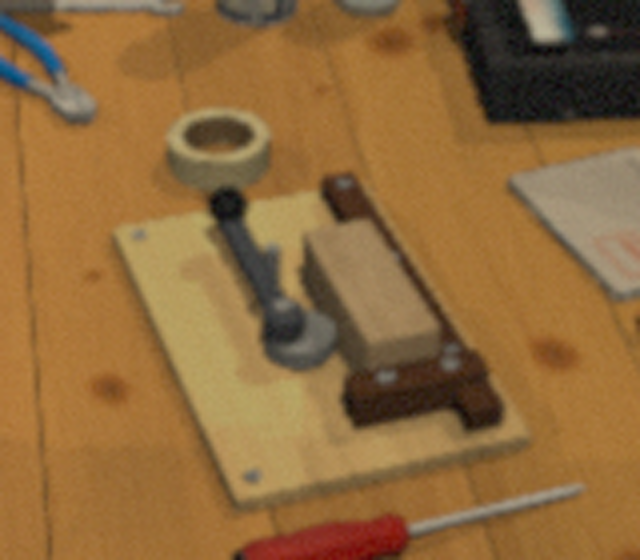

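```bash
python3 - <<'E'
from bench import bot
print(bot.sign_off(), bot.get_state()['time'])
E
```

```text
the job is handed in; nothing more can be done
the job is handed in; nothing more can be done
```

The offcut is against the end stop and the clamp lever is closed at its stop pin. I handed the job in at about 13 s of the 54 s allowed, with the arm clear of everything.

- **Offcut:** I pushed it with the shut fingertips about 48 mm along the jig. The force rose from about 1 N to 9 N when it met the stop, with the tool at jig y 72 mm against 71 mm expected.
- **Lever:** I swept it round with the fingertip until it met the pin. The horizontal force went from 29 N to 50 N with only 0.3 mm more motion. There was also up to 31 N of vertical force on the tool during that last push, which I took to be friction against the lever.
- **Final pictures:** From above, the knob lies on the position predicted for the fully closed lever. The offcut's fence side and open end match its home position to about 1 pixel (about 2.5 mm).
- **One disagreement:** The offcut's lower corner at the stop end looked about 1.3 pixels (roughly 3 mm) short of its predicted place. No gap at the stop was visible, and the open end matched home, so I put it down to the picture's resolution.
- **Bystanders:** The tape, screwdriver and pencil look unmoved.

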